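# Ease the spring pusher onto a glass tube and wedge it fast

## Task

Clamp the amber glass tube in the holding jig: draw the spring-loaded pusher bar back a little so that its brass catch swings clear, then let the bar come forward slowly under control (never snapping) until it nips the tube gently against the stop, and let go of its handle. Then slide the yellow thumb wedge along its ramp until it jams firmly against the bar, so that it stays tight when you let go. Do not crush the glass, and leave the rods, the pick and the jar beside the jig where they are.

Things in the scene. Friction and masses are not known exactly. Their poses are not given: they have to be found in the camera images.
- jig: Holding jig, an aluminium base plate 520 x 130 x 12 mm fixed on the bench. Origin on the bench; its x axis is the line along which the pusher bar slides: -x is forward (to tube and stop), +x is back; z is up. The plate runs from x = -245 to +275 mm. The centre line of tube and bar is at y = 0, 50 mm above the bench. All the jig's parts turn with it.
- stop: Grey end stop with cork face, 30 x 70 x 70 mm, fixed on the base plate; origin at the foot of its cork face (12 mm above the bench), axes as the jig's. The tube must end with its end against this face.
- tube: Loose amber glass tube, 40 mm diameter, 150 mm long, 0.15 kg, lying along the jig in two wooden V cradles, with its near end at first 2 to 12 mm away from the stop; the bar pushes it there. Origin at the centre of its stop-side end, x axis along the tube towards the pusher. The glass stands a squeeze of up to 35 N; the pusher's spring alone is enough to nip it.
- push_head: Black rubber head (15 x 36 x 36 mm) on the front end of the pusher bar, carried by it; its front face touches the tube. The origin is not a useful point; see head_face.
- head_face (a point): Centre of the front face of the rubber head.
- pusher (a joint): Travel of the pusher bar in m along the jig's x, growing as it is drawn back (end at 0.078). Steel bar 24 x 24 x 250 mm; a spring drives it forward with 7 to 11 N. Starts at about 0.065, held by the catch; there the head's face is at jig x = +15 mm. Let go when free it snaps forward at about 0.3 m/s; it must stay below 0.25 m/s.
- pusher_grip (a point): Grip point of the orange handle on the bar: an upright block 18 mm along the jig's x, 28 mm across, its top 22 mm above this point and its foot 38 mm below it (the bar's top is 46 mm below the point). Free on all sides: pinch from above. Moves with the bar.
- catch (a joint): Angle of the brass catch in rad: 0 = engaged, a strut that the bar's side lug leans on; 0.6 = swung clear. It is held only by the bar's load: as soon as the bar is drawn back 2 mm or more it swings clear by its own light spring and stays clear. Draw back 5 to 10 mm to be sure.
- catch_tip (a point): Top of the catch's tip (brass, 40 mm strut pivoting about a vertical post, at the bar's side, +y of the jig).
- wedge (a joint): Travel of the wedge along its ramp in m, 0 to 0.055; grows as it goes forward (to the jig's -x, closing on the bar towards +y at 8 degrees). Starts at 0 to 0.006; 2.5 N of drag. It meets the bar somewhere from 0.012 to 0.032 (feel for it), then resists about 2 N more per mm. A push of about 15 N in all jams it so that it holds by itself (clamping with over 10 N); over 25 N is too much for the glass.
- thumb_wedge: Yellow thumb wedge, 70 mm long, 8 to 18 mm thick, with an upright thumb tab at its thick end; it slides along a blue ramp at the bar's side (-y of the jig). The origin is not a useful point; see wedge_tab.
- wedge_tab (a point): Point in the thumb tab's centre, at gripping height: the tab is 14 mm along the jig's x, 32 mm across (jig's y), its top 14 mm above this point and its foot 28 mm below; the bar's top is 30 mm below the point. Pinch it along the jig's x, or push it forward on its back (+x) face. Axes not needed.
- rods: Bystander: bundle of coloured glass rods, 180 x 36 x 18 mm, on the bench beside the jig (-y side). Origin at its underside.
- pick: Bystander: pick with wooden handle, 170 mm, on the bench at the jig's +y side. Origin at its underside.
- frit: Bystander: green jar of frit, 60 mm diameter, 85 mm tall, on the bench at the jig's -y side. Origin at its underside.

How it is judged:
By the outcome, as a careful person would: the job done as asked, in the order asked, and still so for the second after the job is handed in, with the robot touching nothing.
It also fails if it takes over 64 s, if anything falls off the work surface, if the arm or the gripper's body presses on something with over 40 N, if the wrist force passes 120 N, or if a joint passes its speed limit or range.

## Robot

A 6-joint arm with a two-finger parallel gripper is mounted at the origin on the work surface. World frame = base frame: x ahead of the robot, y to its left, z up, the work surface at z = 0. Lengths are in m, angles in rad, forces in N, time in s.
With the tool pointing down it reaches from about 0.425 to 0.95 m from the base axis. Payload 3.5 kg.
Tool frame: the origin (TCP) lies between the finger pads; the fingertips stand 14 mm ahead of it and the grasp point (between the pads) lies 5 mm behind it; z points along the fingers, y is the direction in which the jaws open and shut (so a half turn about z gives the same grasp; the last joint's range is limited). The gripper opens to 85 mm and grips with 20 to 120 N. Pads are 22 mm wide; open, the fingers measure 114 mm over their backs; the gripper's body (76 mm by 85 mm) begins 54 mm behind the grasp point. The pads swing forward as they close: fully open they stand 13 mm farther back than shut.
Start: joints at [-1.376, 0.286, 1.577, -0, 1.279, -0.15], TCP at [0.228, -0.635, 0.245] pointing down, gripper open.
Joint ranges: [-2.77, 2.77], [-0.9, 2.22], [0.21, 2.48], [-1.53, 4.67], [0.24, 2.81], [-2.84, 2.84]. Speed limits (rad/s): [2.79, 2.79, 3.14, 3.14, 3.14, 3.14].

## Interface

Orientations are given as a unit quaternion [x, y, z, w].
In Python, from plant import ctrl gives the robot as it stands. The module is installed in compiled form; this text tells all that it offers.
- The arm moves only by the tool servo_tool, never from a script. Its argument "increments" is text: rows parted by semicolons, each of 7 numbers parted by spaces: the turn, a rotation vector about the tool's x, y, z in rad, then the shift along the tool's x, y, z in cm, then the finger opening in cm, from 0 to 8.54. In form: ax ay az dx dy dz claw; .... A call has 1 to 10 rows; each row is the pose to reach, as a shift and turn from the pose commanded when the call began, along the tool's axes at that moment; what a row does not reach only later rows make up. A row lasts 1/12 s, in which the tool goes at most 41.7 mm and 7.16 degrees, less where a joint would pass 70% of its speed; a pose out of reach is approached as far as the arm can. A call with a gripper value outside its range is refused whole. The fingers move at their own pace and stop on an object; "grip_force" is the grip in N (left out, the last holds). Time passes only in rows, so rows that repeat a pose let the fingers close. It gives the time, the measured TCP pose, the force and the opening at its end, in the units of the state.
- ctrl.get_state(): the state, without advancing time (a new reading comes with each control period).
- ctrl.read_camera(name): name is "scene" or "top" or "wrist"; returns (picture, depth): 384x512x3 uint8, red, green, blue; 384x512 float32, m along the optical axis (not along the pixel's ray), 0 where there is no reading.
- ctrl.camera_info(name): a dict with "camera_matrix" (3x3 intrinsics, pixels), "D" ([k1, k2, p1, p2, k3] as OpenCV has them; the pictures are not rectified), "world_to_cam" (4x4, takes a point from world to camera coordinates). Camera axes: x right, y down, z forward; pixel columns grow to the right and rows downward; lengths in m; the calibration is good to about 2 mm. A picture is of the moment at which its call begins: read the wrist's pose just before it. camera_info takes no time and is no camera call; for the wrist camera it gives the pose at the moment of the call.
- ctrl.sign_off(): hands the job in, once; it reports no verdict.
The state is a dict: "time": time; "qpos": joint angles; "dq": joint speeds; "joint_efforts": joint torques, N m; "eef_pos": TCP position; "tcp_rot": TCP orientation; "contact_force": force on the tool from outside, world axes, zero at the start; "wrist_torque": the same for the moment, N m; "opening": opening from 0.0 (shut) to 1.0 (fully open).
Only numpy, scipy, OpenCV 4.12 (cv2) and the standard library are available. Lean on these libraries where they do the work, as an engineer would, in place of code of your own. Each camera call takes 0.05 s, during which the arm holds its last target.

## Working session

There is one attempt and no reset: what is moved stays moved. The work goes in short steps, Python scripts to look and compute and a tool call to move; the robot and the scene stay as the last step left them, time stands still between calls to the robot, and variables do not carry over. Pictures are saved under pics/ and viewed, and the job is handed in when it is done.

Besides the shell and the picture viewer there is one more tool, called after ">>>" as name(argument=value, ...) on one line, values as JSON. servo_tool: Moves the arm, as the interface text tells. Its arguments: {"type":"object","properties":{"increments":{"type":"string"},"grip_force":{"type":"number"}},"required":["increments"]}

```bash
mkdir -p pics
python3 - <<'E'
from plant import ctrl
import cv2
print(ctrl.get_state())
for n in("scene","top","wrist"):
    p,d=ctrl.read_camera(n); cv2.imwrite(f"pics/a_{n}.png",p[:,:,::-1])
    import numpy as np
    np.savez(f"a_{n}.npz",p=p,d=d,**{k:np.array(v) for k,v in ctrl.camera_info(n).items() if not isinstance(v,str)})
    print(n,ctrl.camera_info(n))
E
```

```text
{'time': 0.0, 'qpos': array([-1.37599684e+00,  2.87177923e-01,  1.57814790e+00, -1.95667208e-05,
        1.27859353e+00, -1.50026548e-01]), 'dq': array([-0.00044229,  0.00103387,  0.00038567,  0.00144693, -0.00034322,
       -0.00144317]), 'joint_efforts': array([-3.14700328e-04, -4.05981302e+01, -2.92625356e+01, -1.87594892e-04,
        5.82937835e-03,  1.23159968e-06]), 'eef_pos': array([ 0.22805935, -0.63465657,  0.24395472]), 'tcp_rot': array([ 9.85172506e-01,  1.71562759e-01, -3.54041225e-05, -1.16284755e-03]), 'contact_force': array([ 1.934757  , -0.22809048,  0.30724704]), 'wrist_torque': array([-0.00090433, -0.00339884, -0.01590519]), 'opening': 1.0028591956174966}
scene {'camera_matrix': array([[481.61804629,   0.        , 252.69213885],
       [  0.        , 481.61804629, 187.48551193],
       [  0.        ,   0.        ,   1.        ]]), 'D': array([-0.06706261,  0.        ,  0.        ,  0.        ,  0.        ]), 'world_to_cam': array([[-0.88528395,  0.46485302, -0.01356474,  0.53572173],
       [ 0.39611966,  0.73846227, -0.54567636, -0.12435469],
       [-0.24364225, -
[... 439 characters left out ...]
   [-0.99359823, -0.00653846, -0.11278209,  0.57034659],
       [ 0.11247506,  0.03623083, -0.9929938 ,  0.76585632],
       [ 0.        ,  0.        ,  0.        ,  1.        ]])}
wrist {'camera_matrix': array([[311.53867526,   0.        , 255.37714589],
       [  0.        , 311.53867526, 191.40498592],
       [  0.        ,   0.        ,   1.        ]]), 'D': array([-0.01354467,  0.        ,  0.        ,  0.        ,  0.        ]), 'world_to_cam': array([[ 0.33830618, -0.94103325, -0.0023117 , -0.67384129],
       [-0.89610705, -0.32290303,  0.30450911, -0.03875625],
       [-0.28729965, -0.10094578, -0.95250662,  0.38162162],
       [ 0.        ,  0.        ,  0.        ,  1.        ]])}
```

View pics/a_scene.png

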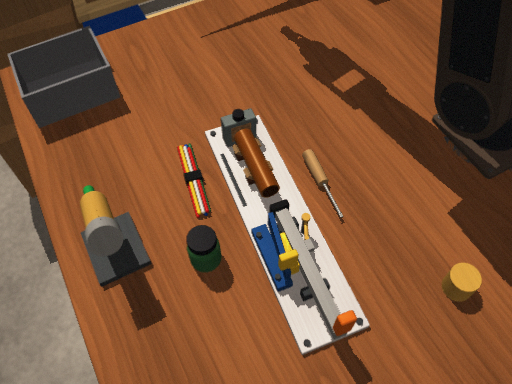

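View pics/a_top.png

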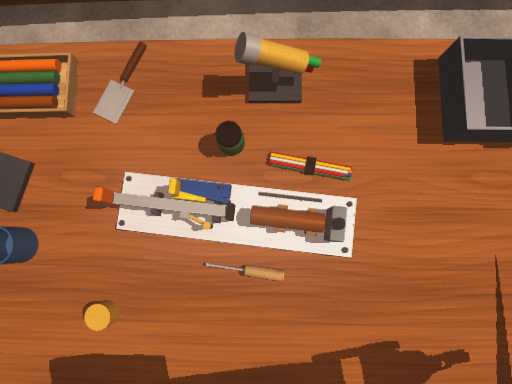

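View pics/a_wrist.png

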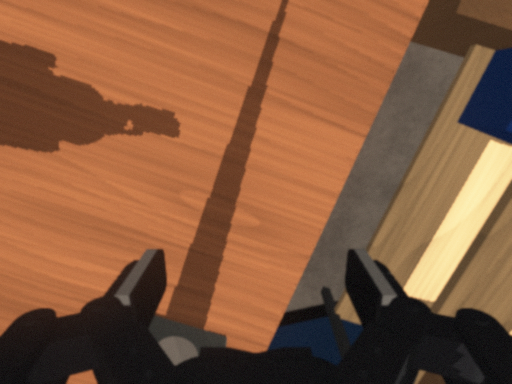

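The scene view shows the orange handle at about (344,322) and the yellow tab at (289,259), with the black head at (279,206). In the top view the handle is at (103,195), the tab at (175,187) and the stop at (337,223). Next I'll measure these points.

```bash
cat > h.py <<'E'
import numpy as np, cv2
def load(n,pre="a"):
    z=np.load(f"{pre}_{n}.npz"); return {k:z[k] for k in z.files}
def ray(c,uv):
    uv=np.array(uv,float).reshape(-1,1,2)
    q=cv2.undistortPoints(uv,c["camera_matrix"],c["D"]).reshape(-1,2)
    T=c["world_to_cam"];R=T[:3,:3];o=-R.T@T[:3,3]
    d=np.c_[q,np.ones(len(q))]@R
    return o,d
def plane(c,uv,z):
    o,d=ray(c,uv); return o+d*((z-o[2])/d[:,2])[:,None]
def bydepth(c,mask):
    v,u=np.nonzero(mask&(c["d"]>0)); o,d=ray(c,np.c_[u,v]); return o+d*c["d"][v,u][:,None]
def tri(c1,uv1,c2,uv2):
    o1,d1=ray(c1,uv1);o2,d2=ray(c2,uv2);d1=d1[0];d2=d2[0]
    A=np.c_[d1,-d2];s=np.linalg.lstsq(A,o2-o1,rcond=None)[0]
    p,q=o1+s[0]*d1,o2+s[1]*d2
    return (p+q)/2,np.linalg.norm(p-q)
def hsv(c): return cv2.cvtColor(c["p"],cv2.COLOR_RGB2HSV)
def mask(c,lo,hi,roi):
    m=cv2.inRange(hsv(c),np.array(lo),np.array(hi))>0
    r=np.zeros_like(m);r[roi[1]:roi[3],roi[0]:roi[2]]=1
    return m&r
E
python3 - <<'E'
from h import *
S=load("scene");T=load("top")
np.set_printoptions(precision=4,suppress=True)
for nm,lo,hi,rs,rt in [("handle",(3,200,150),(12,255,255),(325,300,365,340),(85,180,120,210)),
  ("tab",(22,180,100),(32,255,255),(270,225,310,280),(160,170,215,210)),
  ("head",(0,0,0),(180,255,60),(265,195,295,220),(220,200,240,225))]:
    for n,c,r in(("S",S,rs),("T",T,rt)):
        m=mask(c,lo,hi,r);P=bydepth(c,m)
        v,u=np.nonzero(m)
        print(nm,n,m.sum(),u.min(),u.max(),v.min(),v.max(),"z pct",np.percentile(P[:,2],[2,50,90,98]) if len(P) else "")
        if len(P):
            zt=np.percentile(P[:,2],95);Q=P[P[:,2]>zt-.006];print("   top pts",len(Q),Q.mean(0),Q.min(0),Q.max(0))
# plate: white in top
m=mask(T,(0,0,150),(180,50,255),(110,165,365,262));P=bydepth(T,m);P=P[(P[:,2]<.03)];print(len(P),np.median(P[:,2]))
cnt=max(cv2.findContours(m.astype(np.uint8),cv2.RETR_EXTERNAL,cv2.CHAIN_APPROX_NONE)[0],key=cv2.contourArea)
mm=cv2.morphologyEx(m.astype(np.uint8),cv2.MORPH_CLOSE,np.ones((25,25)))
cnt=max(cv2.findContours(mm,cv2.RETR_EXTERNAL,cv2.CHAIN_APPROX_NONE)[0],key=cv2.contourArea)
W=plane(T,cnt.reshape(-1,2),.012)[:,:2].astype(np.float32)
print(cv2.minAreaRect(W),cv2.boxPoints(cv2.minAreaRect(W)))
for n in("scene","top"):
    c=load(n); r=(250,180,380,350) if n=="scene" else (85,160,255,250)
    cv2.imwrite(f"pics/z_{n}.png",cv2.resize(c["p"][r[1]:r[3],r[0]:r[2],::-1],None,fx=4 if n=="top" else 3.5,fy=4 if n=="top" else 3.5,interpolation=cv2.INTER_CUBIC))
E
```

```text
handle S 149 337 355 311 324 z pct [0.1269 0.1296 0.1311 0.1316]
   top pts 147 [0.5624 0.2257 0.1295] [0.5501 0.2165 0.1268] [0.5755 0.2331 0.1326]
handle T 250 93 112 187 202 z pct [0.0786 0.1226 0.1302 0.1313]
   top pts 112 [0.5603 0.2219 0.1289] [0.5476 0.2132 0.1252] [0.5732 0.2314 0.1318]
tab S 252 279 298 233 272 z pct [0.0534 0.0807 0.1066 0.1078]
   top pts 115 [0.5822 0.0852 0.1056] [0.5666 0.078  0.1028] [0.5976 0.0917 0.1084]
tab T 203 169 204 179 200 z pct [0.0611 0.0648 0.1063 0.1073]
   top pts 76 [0.5796 0.0819 0.1056] [0.5649 0.0765 0.1017] [0.5928 0.088  0.1089]
head S 184 265 294 195 219 z pct [0.0367 0.0666 0.0689 0.0703]
   top pts 136 [ 0.5354 -0.0248  0.0672] [ 0.5183 -0.034   0.0635] [ 0.5534 -0.0164  0.0716]Traceback (most recent call last):
  File "<stdin>", line 8, in <module>
  File "h.py", line 13, in bydepth
    v,u=np.nonzero(mask&(c["d"]>0)); o,d=ray(c,np.c_[u,v]); return o+d*c["d"][v,u][:,None]
                                         ~~~^^^^^^^^^^^^^^
  File "h.py", line 6, in ray
    q=cv2.undistortPoints(uv,c["camera_matrix"],c["D"]).reshape(-1,2)
      ~~~~~~~~~~~~~~~~~~~^^^^^^^^^^^^^^^^^^^^^^^^^^^^^^
cv2.error: OpenCV(4.12.0) /io/opencv/modules/calib3d/src/undistort.dispatch.cpp:347: error: (-215:Assertion failed) CV_IS_MAT(_src) && CV_IS_MAT(_dst) && (_src->rows == 1 || _src->cols == 1) && (_dst->rows == 1 || _dst->cols == 1) && _src->cols + _src->rows - 1 == _dst->rows + _dst->cols - 1 && (CV_MAT_TYPE(_src->type) == CV_32FC2 || CV_MAT_TYPE(_src->type) == CV_64FC2) && (CV_MAT_TYPE(_dst->type) == CV_32FC2 || CV_MAT_TYPE(_dst->type) == CV_64FC2) in function 'cvUndistortPointsInternal'
```

```bash
ls pics
```

```text
a_scene.png
a_top.png
a_wrist.png
```

Run:
```python
from h import *
S=load("scene");T=load("top")
np.set_printoptions(precision=4,suppress=True)
m=mask(T,(0,0,150),(180,60,255),(110,165,365,262))
mm=cv2.morphologyEx(m.astype(np.uint8),cv2.MORPH_CLOSE,np.ones((25,25)))
cnt=max(cv2.findContours(mm,cv2.RETR_EXTERNAL,cv2.CHAIN_APPROX_NONE)[0],key=cv2.contourArea)
W=plane(T,cnt.reshape(-1,2),.012)[:,:2].astype(np.float32)
print(cv2.minAreaRect(W),cv2.boxPoints(cv2.minAreaRect(W)))
# two-view for top faces centres: centroid of top-face pixels (pure image)
def topc(c,lo,hi,r,zmin):
    m=mask(c,lo,hi,r); v,u=np.nonzero(m&(c["d"]>0)); o,d=ray(c,np.c_[u,v]); P=o+d*c["d"][v,u][:,None]
    k=P[:,2]>zmin; pts=np.c_[u,v][k].astype(np.float32); return cv2.minAreaRect(pts)[0]
for nm,lo,hi,rs,rt,z in [("handle",(3,200,150),(12,255,255),(325,300,365,340),(85,180,120,210),.124),
  ("tab",(22,180,100),(32,255,255),(270,225,310,280),(160,170,215,210),.100)]:
    a=topc(S,lo,hi,rs,z);b=topc(T,lo,hi,rt,z);print(nm,a,b,tri(S,a,T,b), plane(S,a,.13 if nm=="handle" else .106),plane(T,b,.13 if nm=="handle" else .106))
for n in("scene","top"):
    c=load(n); r=(250,180,380,350) if n=="scene" else (85,160,255,250)
    f=3.5 if n=="scene" else 4
    cv2.imwrite(f"pics/z_{n}.png",cv2.resize(c["p"][r[1]:r[3],r[0]:r[2],::-1],None,fx=f,fy=f,interpolation=cv2.INTER_CUBIC))
```

```text
((0.5632028579711914, -0.03070959448814392), (0.5346962809562683, 0.18961015343666077), 83.83724975585938) [[ 0.4402 -0.2863]
 [ 0.6288 -0.3067]
 [ 0.6862  0.2249]
 [ 0.4976  0.2453]]
handle (346.4482727050781, 317.6206970214844) (97.5, 193.5) (array([0.5611, 0.2239, 0.1231]), np.float64(0.00029931569789356214)) [[0.5634 0.2252 0.13  ]] [[0.5602 0.2208 0.13  ]]
tab (287.8013916015625, 255.1370086669922) (172.11000061035156, 185.72999572753906) (array([0.5806, 0.0834, 0.099 ]), np.float64(0.0009036529924647255)) [[0.5829 0.0858 0.106 ]] [[0.5793 0.0819 0.106 ]]
```

View pics/z_top.png

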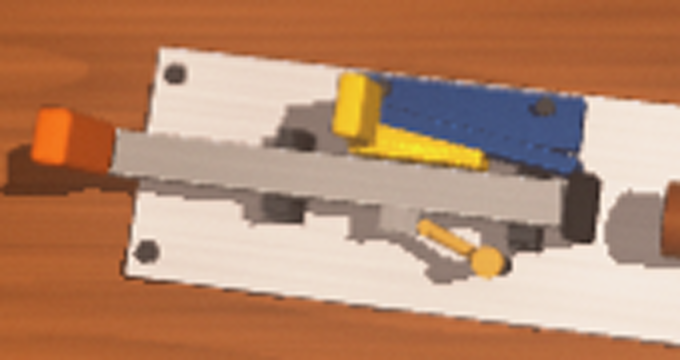

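View pics/z_scene.png

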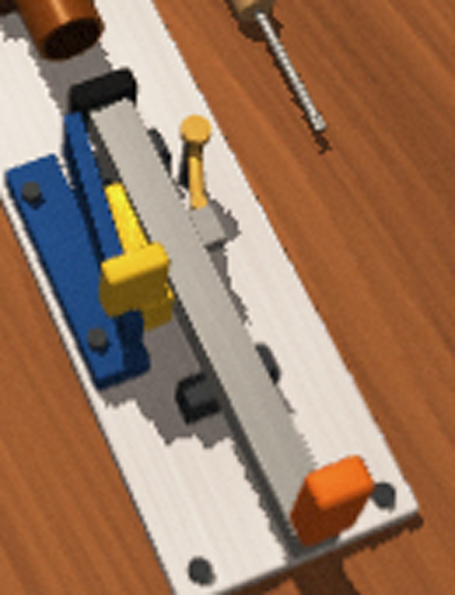

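>>> servo_tool(increments="0 0 0.113 4 -2.2 0 5; 0 0 0.226 8 -4.6 0 5; 0 0 0.339 11.5 -7 0 5; 0 0 0.451 15 -9.1 0 5; 0 0 0.451 19 -11.3 0 5; 0 0 0.451 22.5 -13.5 0 5; 0 0 0.451 26 -15.8 0 5; 0 0 0.451 29.5 -18 0 5; 0 0 0.451 33 -20.2 0 5; 0 0 0.451 36.9 -22.3 0 5", grip_force=40)

```text
time: 0.98
eef_pos: [0.4911, -0.3096, 0.2451]
tcp_rot: [0.999, -0.053, -0.0, -0.0]
contact_force: [0.9, -0.9, -0.5]
opening: 0.584
```

Run:
```python
# stop / tube geometry from top pic
from h import *
T=load("top");S=load("scene")
np.set_printoptions(precision=4,suppress=True)
a=np.deg2rad(83.92);X=np.array([np.cos(a),np.sin(a)]);Y=np.array([-X[1],X[0]])
H=np.array([.5611,.2235])
for n,c,r in(("T",T,(240,200,335,240)),("S",S,(230,125,285,200))):
    m=mask(c,(4,150,40),(14,255,220),r);m=cv2.morphologyEx(m.astype(np.uint8),cv2.MORPH_OPEN,np.ones((3,3)))>0
    P=bydepth(c,m);P=P[P[:,2]>.04];q=P[:,:2]-H
    print(n,len(P),"jx rel handle",np.percentile(q@X,[1,99]),"jy",np.percentile(q@Y,[2,50,98]),"z",np.percentile(P[:,2],[50,99]))
# stop top, grey
m=mask(T,(0,0,0),(180,80,255),(322,200,352,245));P=bydepth(T,m);P=P[P[:,2]>.07];q=P[:,:2]-H
print("stop",len(P),np.percentile(q@X,[1,50,99]),np.percentile(q@Y,[1,99]),np.percentile(P[:,2],[5,50,95]))
m=mask(T,(0,0,0),(180,255,60),(220,200,240,222));print(m.sum());P=bydepth(T,m);q=P[:,:2]-H
if len(P):print("head",np.percentile(q@X,[1,50,99]),np.percentile(P[:,2],[5,50,95]))
m=mask(S,(0,0,0),(180,255,60),(265,195,295,220));P=bydepth(S,m);P=P[P[:,2]>.06];q=P[:,:2]-H
print("headS",np.percentile(q@X,[1,50,99]),np.percentile(q@Y,[1,50,99]))
```

```text
T 1317 jx rel handle [-0.4458 -0.2994] jy [-0.0155  0.0026  0.0196] z [0.0672 0.0717]
S 1237 jx rel handle [-0.453  -0.2954] jy [-0.0197 -0.005   0.0167] z [0.0668 0.072 ]
stop 543 [-0.4862 -0.4702 -0.4566] [-0.0322  0.036 ] [0.0789 0.0819 0.0943]
0Traceback (most recent call last):
  File "<stdin>", line 14, in <module>
  File "h.py", line 13, in bydepth
    v,u=np.nonzero(mask&(c["d"]>0)); o,d=ray(c,np.c_[u,v]); return o+d*c["d"][v,u][:,None]
                                         ~~~^^^^^^^^^^^^^^
  File "h.py", line 6, in ray
    q=cv2.undistortPoints(uv,c["camera_matrix"],c["D"]).reshape(-1,2)
      ~~~~~~~~~~~~~~~~~~~^^^^^^^^^^^^^^^^^^^^^^^^^^^^^^
cv2.error: OpenCV(4.12.0) /io/opencv/modules/calib3d/src/undistort.dispatch.cpp:347: error: (-215:Assertion failed) CV_IS_MAT(_src) && CV_IS_MAT(_dst) && (_src->rows == 1 || _src->cols == 1) && (_dst->rows == 1 || _dst->cols == 1) && _src->cols + _src->rows - 1 == _dst->rows + _dst->cols - 1 && (CV_MAT_TYPE(_src->type) == CV_32FC2 || CV_MAT_TYPE(_src->type) == CV_64FC2) && (CV_MAT_TYPE(_dst->type) == CV_32FC2 || CV_MAT_TYPE(_dst->type) == CV_64FC2) in function 'cvUndistortPointsInternal'
```

>>> servo_tool(increments="0 0 0 0 -4 0 5; 0 0 0 0 -8 0 5; 0 0 0 0 -12 0 5; 0 0 0 0.5 -16 0 5; 0 0 0 0.5 -20 0 5; 0 0 0 0.5 -24 0 5; 0 0 0 0.5 -28 0 5; 0 0 0 0.5 -32 0 5; 0 0 0 0.5 -36 0 5; 0 0 0 0.5 -40 0 5")

```text
time: 1.82
eef_pos: [0.5374, 0.0876, 0.2452]
tcp_rot: [0.999, -0.053, -0.0, 0.0]
contact_force: [0.8, 0.1, 0.1]
opening: 0.586
```

>>> servo_tool(increments="0 0 0 0 -4 0 5; 0 0 0 0 -8 0 5; 0 0 0 0 -10 0 5; 0 0 0 0 -11 0 5; 0 0 0 0 -12 0 5; 0 0 0 0 -12.8 0 5; 0 0 0 0 -12.8 0 5; 0 0 0 0 -12.8 0 5")

```text
time: 2.48
eef_pos: [0.5515, 0.212, 0.2452]
tcp_rot: [0.999, -0.053, -0.0, 0.0]
contact_force: [-0.2, -0.1, 0.6]
opening: 0.582
```

```bash
cat > snap.py <<'E'
import sys,numpy as np,cv2
from plant import ctrl
pre=sys.argv[1]
for n in sys.argv[2:]:
    ci=ctrl.camera_info(n);p,d=ctrl.read_camera(n)
    cv2.imwrite(f"pics/{pre}_{n}.png",p[:,:,::-1])
    np.savez(f"{pre}_{n}.npz",p=p,d=d,**{k:np.array(ci[k]) for k in("camera_matrix","D","world_to_cam")})
s=ctrl.get_state();print(s["time"],s["eef_pos"],s["qpos"],s["contact_force"],s["wrist_torque"])
E
python3 snap.py b wrist scene
```

```text
2.5833 [0.55150171 0.21172493 0.24531148] [ 1.95051693e-01  1.02756525e-01  1.78935903e+00 -3.60169528e-04
  1.24970897e+00  1.87353643e+00] [-0.6661628   0.29627457 -0.33816283] [-0.01181842  0.00987362 -0.03149883]
```

View pics/b_wrist.png

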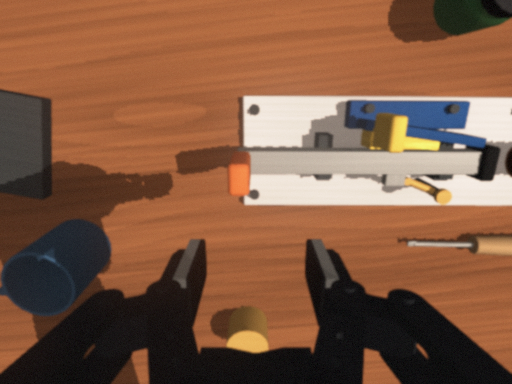

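View pics/b_scene.png

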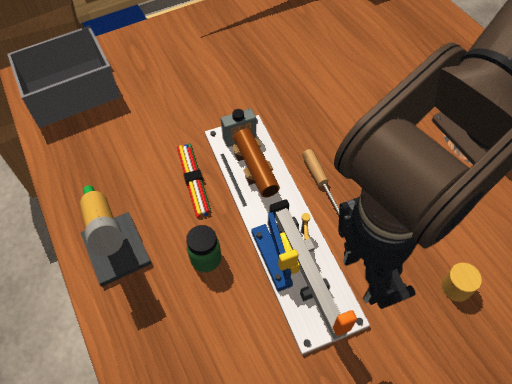

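```bash
cat >> h.py <<'E'
np.set_printoptions(precision=4,suppress=True)
A=np.deg2rad(83.92);X=np.array([np.cos(A),np.sin(A)]);Y=np.array([-X[1],X[0]])
def topface(c,lo,hi,r,zmin,name=""):
    m=mask(c,lo,hi,r); v,u=np.nonzero(m&(c["d"]>0)); o,d=ray(c,np.c_[u,v]); P=o+d*c["d"][v,u][:,None]
    k=P[:,2]>zmin; Q=P[k]
    jx,jy=Q[:,:2]@X,Q[:,:2]@Y
    ex,ey=np.percentile(jx,[1,99]),np.percentile(jy,[1,99])
    ctr=ex.mean()*X+ey.mean()*Y
    print(name,"n",k.sum(),"top z",np.median(Q[:,2]),"ctr",ctr,"size",np.diff(ex),np.diff(ey),"px",u[k].mean(),v[k].mean())
    return ctr,np.c_[u,v][k].mean(0)
OR=((3,200,100),(12,255,255)); YE=((22,180,80),(32,255,255))
E
python3 - <<'E'
from h import *
W=load("wrist","b");S=load("scene","a");T=load("top","a")
h1=topface(W,*OR,(215,140,265,205),.12,"hW")
h2=topface(S,*OR,(325,300,365,340),.12,"hS");h3=topface(T,*OR,(85,180,120,210),.12,"hT")
t1=topface(W,*YE,(360,100,445,160),.1,"tW")
t2=topface(S,*YE,(270,225,310,280),.1,"tS");t3=topface(T,*YE,(160,170,215,210),.1,"tT")
print(tri(W,h1[1],S,h2[1]),tri(W,h1[1],T,h3[1]),tri(W,t1[1],S,t2[1]),tri(W,t1[1],T,t3[1]))
# bar direction via wrist plate edges
m=mask(W,(0,0,110),(180,60,255),(235,85,512,215)); P=bydepth(W,m);P=P[P[:,2]<.03];print("plate z",np.median(P[:,2]))
v,u=np.nonzero(m)
top=np.array([[x,v[u==x].min()] for x in range(260,340,4)]+[[x,v[u==x].max()] for x in range(260,500,4)],float)
E_=plane(W,top,.012)
print(np.polyfit(E_[:20,1],E_[:20,0],1),np.polyfit(E_[20:,1],E_[20:,0],1), "tan6.08",np.tan(np.deg2rad(6.08)))
E
```

```text
Traceback (most recent call last):
  File "h.py", line 27, in topface
    m=mask(c,lo,hi,r); v,u=np.nonzero(m&(c["d"]>0)); o,d=ray(c,np.c_[u,v]); P=o+d*c["d"][v,u][:,None]
                                                         ~~~^^^^^^^^^^^^^^
  File "h.py", line 6, in ray
    q=cv2.undistortPoints(uv,c["camera_matrix"],c["D"]).reshape(-1,2)
      ~~~~~~~~~~~~~~~~~~~^^^^^^^^^^^^^^^^^^^^^^^^^^^^^^
cv2.error: OpenCV(4.12.0) /io/opencv/modules/calib3d/src/undistort.dispatch.cpp:347: error: (-215:Assertion failed) CV_IS_MAT(_src) && CV_IS_MAT(_dst) && (_src->rows == 1 || _src->cols == 1) && (_dst->rows == 1 || _dst->cols == 1) && _src->cols + _src->rows - 1 == _dst->rows + _dst->cols - 1 && (CV_MAT_TYPE(_src->type) == CV_32FC2 || CV_MAT_TYPE(_src->type) == CV_64FC2) && (CV_MAT_TYPE(_dst->type) == CV_32FC2 || CV_MAT_TYPE(_dst->type) == CV_64FC2) in function 'cvUndistortPointsInternal'
```

Run:
```python
from h import *
W=load("wrist","b");H=hsv(W)
print((W["d"]>0).mean(),W["d"][175,238],H[160:190:6,228:252:5].reshape(-1,3).tolist(),H[135,390],H[118,392])
```

```text
0.9962972005208334 0.25195685 [[10, 153, 105], [9, 179, 124], [9, 170, 132], [9, 167, 136], [9, 169, 167], [9, 177, 141], [9, 181, 228], [10, 181, 232], [10, 181, 237], [9, 178, 206], [9, 177, 167], [10, 182, 239], [11, 179, 243], [12, 178, 242], [9, 178, 225], [9, 180, 163], [11, 185, 239], [11, 176, 243], [12, 175, 243], [10, 173, 227], [10, 179, 160], [10, 184, 239], [11, 179, 243], [12, 177, 244], [9, 165, 220]] [ 19 168 144] [ 19 168 135]
```

Run:
```python
from h import *
W=load("wrist","b");S=load("scene","a");T=load("top","a")
WO=((5,140,100),(14,255,255));WY=((16,140,80),(30,255,255))
h1=topface(W,*WO,(215,140,265,205),.12,"hW")
h2=topface(S,*OR,(325,300,365,340),.12,"hS");h3=topface(T,*OR,(85,180,120,210),.12,"hT")
t1=topface(W,*WY,(360,100,445,160),.1,"tW")
t2=topface(S,*YE,(270,225,310,280),.1,"tS");t3=topface(T,*YE,(160,170,215,210),.1,"tT")
for a in(tri(W,h1[1],S,h2[1]),tri(W,h1[1],T,h3[1]),tri(W,t1[1],S,t2[1]),tri(W,t1[1],T,t3[1])):print(a)
m=mask(W,(0,0,110),(180,90,255),(235,85,512,215)); P=bydepth(W,m);P=P[P[:,2]<.03];print("plate z",np.median(P[:,2]))
v,u=np.nonzero(m)
top=np.array([[x,v[u==x].min()] for x in range(260,340,4)]+[[x,v[u==x].max()] for x in range(260,500,4)],float)
E_=plane(W,top,.012)
print(np.polyfit(E_[:20,1],E_[:20,0],1),np.polyfit(E_[20:,1],E_[20:,0],1), "tan6.08",np.tan(np.deg2rad(6.08)))
```

```text
hW n 709 top z 0.13027895162959344 ctr [0.564  0.2253] size [0.0173] [0.0267] px 238.25105782792664 178.02820874471087
hS n 186 top z 0.129036691964922 ctr [0.563  0.2254] size [0.016] [0.0253] px 346.6666666666667 318.78494623655916
hT n 135 top z 0.12884179410065677 ctr [0.5603 0.2223] size [0.0173] [0.0269] px 97.87407407407407 193.68148148148148
tW n 618 top z 0.10616586804552888 ctr [0.5835 0.0872] size [0.0133] [0.0297] px 395.831715210356 133.02265372168284
tS n 117 top z 0.10540470449281136 ctr [0.5819 0.085 ] size [0.0118] [0.0301] px 287.9059829059829 254.82051282051282
tT n 76 top z 0.105673869842205 ctr [0.5796 0.0821] size [0.0099] [0.0268] px 172.18421052631578 185.5921052631579
(array([0.5633, 0.2258, 0.1251]), np.float64(0.0014103895313032373))
(array([0.5615, 0.2265, 0.1158]), np.float64(9.193416661926208e-05))
(array([0.5843, 0.0884, 0.11  ]), np.float64(0.00297029706085856))
(array([0.5817, 0.084 , 0.0956]), np.float64(0.0016555345130841968))
plate z 0.012603875388122021
[0.1209 0.6026] [0.0997 0.4751] tan6.08 0.10651613116757998
```

>>> servo_tool(increments="0 0 0 0.5 -0.7 1 5; 0 0 0 1 -1.4 3 5; 0 0 0 1 -1.4 6 5; 0 0 0 1 -1.4 9 5; 0 0 0 1 -1.4 11 5; 0 0 0 1 -1.4 12.5 5; 0 0 0 1 -1.4 13.5 4.5; 0 0 0 1 -1.4 14.2 4; 0 0 0 1 -1.4 14.4 4; 0 0 0 1 -1.4 14.4 4")

```text
time: 3.42
eef_pos: [0.5631, 0.2253, 0.1016]
tcp_rot: [0.999, -0.053, 0.0, -0.0]
contact_force: [-0.5, -0.6, -0.3]
opening: 0.469
```

```bash
python3 snap.py c wrist scene
```

```text
3.5167 [0.56370818 0.22570772 0.10265284] [ 2.13910755e-01  2.92115807e-01  1.84931421e+00 -1.16484266e-05
  9.97891249e-01  1.89112633e+00] [0.18684362 0.42487429 0.12130988] [0.00912722 0.05772814 0.0339985 ]
```

View pics/c_wrist.png

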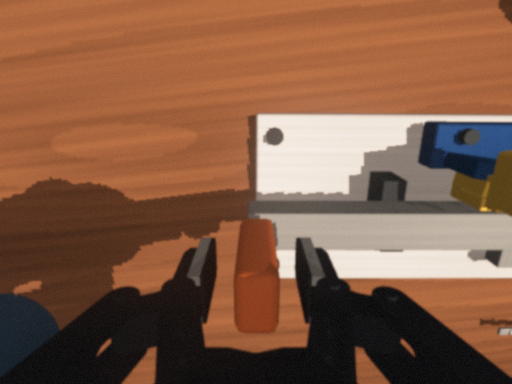

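View pics/c_scene.png

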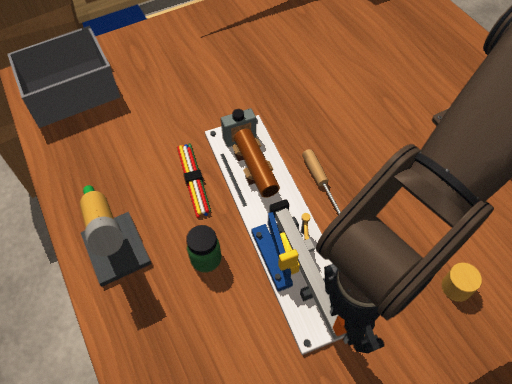

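The handle sits centred between the pads, at about (256,275) in the wrist view. I'll hook it with the front finger, leaving the jaws loose so the finger can only hold the bar back and never squeeze the glass.

>>> servo_tool(increments="0 0 0 0 -0.3 0 4; 0 0 0 0 -0.6 0 4; 0 0 0 0 -0.8 0 4; 0 0 0 0 -0.9 0 4; 0 0 0 0 -1.0 0 4; 0 0 0 0 -1.1 0 4; 0 0 0 0 -1.2 0 4; 0 0 0 0 -1.3 0 4; 0 0 0 0 -1.4 0 4; 0 0 0 0 -1.4 0 4")

```text
time: 4.35
eef_pos: [0.564, 0.2369, 0.1014]
tcp_rot: [0.999, -0.053, -0.001, 0.003]
contact_force: [-2.5, -9.3, 3.9]
opening: 0.467
```

```bash
python3 snap.py d wrist
```

```text
4.4 [0.5639875  0.2368994  0.10135428] [ 0.23393076  0.30589565  1.83448178 -0.00597657  1.00494961  1.9134743 ] [-1.36736508 -9.38791771  3.84823508] [-1.38979715  0.29722657 -0.0503134 ]
```

View pics/d_wrist.png

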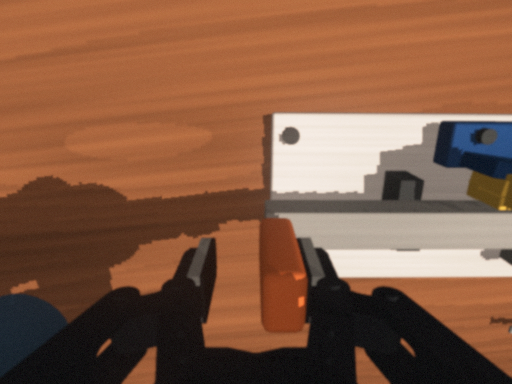

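>>> servo_tool(increments="0 0 0 0 -0.1 0 4; 0 0 0 0 -0.2 0 4; 0 0 0 0 -0.3 0 4; 0 0 0 0 -0.4 0 4; 0 0 0 0 -0.5 0 4; 0 0 0 0 -0.6 0 4; 0 0 0 0 -0.7 0 4; 0 0 0 0 -0.7 0 4; 0 0 0 0 -0.7 0 4")

```text
time: 5.15
eef_pos: [0.5647, 0.2433, 0.1013]
tcp_rot: [0.999, -0.053, -0.001, 0.003]
contact_force: [-1.5, -9.9, 4.0]
opening: 0.467
```

```bash
python3 snap.py e wrist scene top
python3 - <<'E'
from h import *
cv2.imwrite("pics/e_zs.png",cv2.resize(load("scene","e")["p"][180:350,250:380,::-1],None,fx=3.5,fy=3.5))
cv2.imwrite("pics/e_zt.png",cv2.resize(load("top","e")["p"][160:250,85:255,::-1],None,fx=4,fy=4))
E
```

```text
5.3 [0.56468963 0.24331252 0.10135575] [ 0.24427037  0.31246616  1.82603254 -0.00693535  1.00748351  1.92435055] [ -3.02643964 -10.96189634   2.73718314] [-1.63331565  0.32640348 -0.10086315]
```

View pics/e_zs.png

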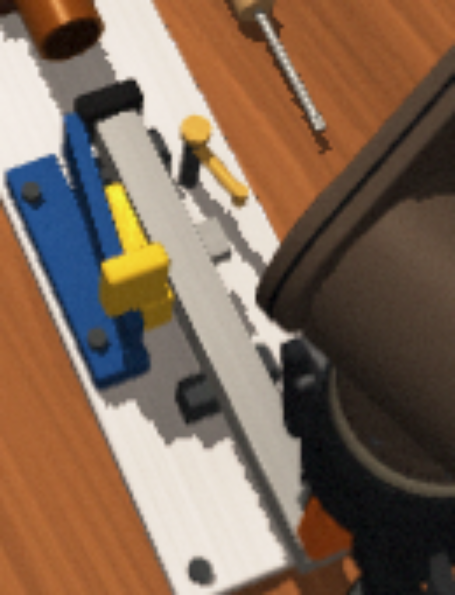

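View pics/e_zt.png

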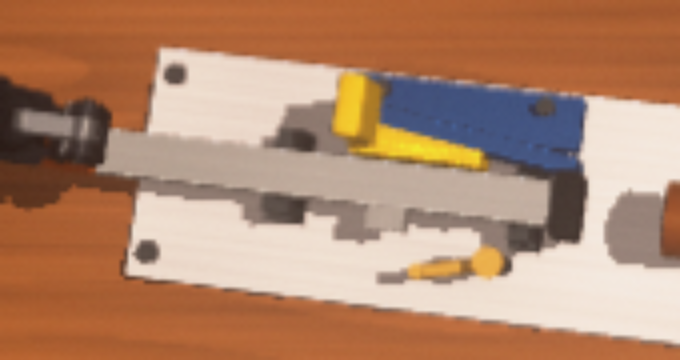

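View pics/e_wrist.png

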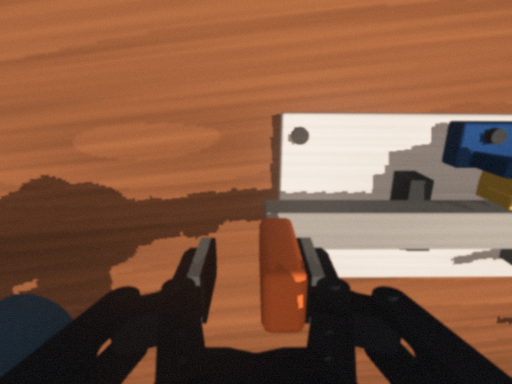

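In these pictures the brass catch has swung clear of the lug (zoomed scene view (235,195)) and the finger carries the bar with about 10 N. I'll let it forward slowly.

>>> servo_tool(increments="0 0 0 0 0.2 0 4; 0 0 0 0 0.5 0 4; 0 0 0 0 0.8 0 4; 0 0 0 0 1.1 0 4; 0 0 0 0 1.4 0 4; 0 0 0 0 1.7 0 4; 0 0 0 0 2.0 0 4; 0 0 0 0 2.3 0 4; 0 0 0 0 2.6 0 4; 0 0 0 0 2.9 0 4")

```text
time: 6.13
eef_pos: [0.5617, 0.2155, 0.1014]
tcp_rot: [0.999, -0.053, -0.001, 0.002]
contact_force: [-1.4, -7.5, 2.7]
opening: 0.474
```

>>> servo_tool(increments="0 0 0 0 0.2 0 4; 0 0 0 0 0.4 0 4; 0 0 0 0 0.6 0 4; 0 0 0 0 0.8 0 4; 0 0 0 0 1.0 0 4; 0 0 0 0 1.1 0 4; 0 0 0 0 1.2 0 4; 0 0 0 0 1.2 0 4")

```text
time: 6.8
eef_pos: [0.5604, 0.2036, 0.1014]
tcp_rot: [0.999, -0.053, -0.001, 0.002]
contact_force: [-1.1, -8.0, 3.0]
opening: 0.467
```

```bash
python3 snap.py f scene
python3 - <<'E'
from h import *
cv2.imwrite("pics/f_zs.png",cv2.resize(load("scene","f")["p"][100:270,210:340,::-1],None,fx=3.5,fy=3.5))
E
```

```text
6.85 [0.56033932 0.2035993  0.10138812] [ 0.18001688  0.27464393  1.87409429 -0.00464594  0.99571081  1.85928826] [-1.82715226 -8.64269025  2.12501122] [-1.08312836  0.30642058 -0.07359732]
```

View pics/f_zs.png

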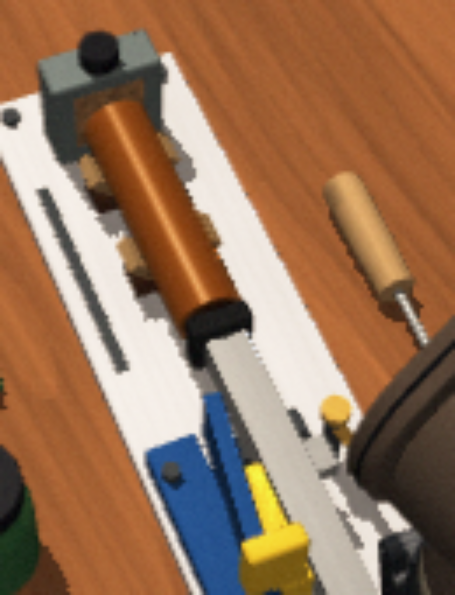

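>>> servo_tool(increments="0 0 0 0 0.1 0 4; 0 0 0 0 0.2 0 4; 0 0 0 0 0.3 0 4; 0 0 0 0 0.4 0 4; 0 0 0 0 0.5 0 4; 0 0 0 0 0.6 0 4; 0 0 0 0 0.7 0 4; 0 0 0 0 0.8 0 4; 0 0 0 0 0.8 0 4")

```text
time: 7.6
eef_pos: [0.5596, 0.1967, 0.1015]
tcp_rot: [0.999, -0.053, -0.001, 0.001]
contact_force: [-2.6, -6.2, 3.1]
opening: 0.468
```

>>> servo_tool(increments="0 0 0 0 0.1 0 4; 0 0 0 0 0.2 0 4; 0 0 0 0 0.3 0 4; 0 0 0 0 0.4 0 4; 0 0 0 0 0.5 0 4; 0 0 0 0 0.6 0 4; 0 0 0 0 0.6 0 4")

```text
time: 8.18
eef_pos: [0.5592, 0.1916, 0.1014]
tcp_rot: [0.999, -0.053, -0.0, 0.0]
contact_force: [-2.5, -4.4, 3.4]
opening: 0.47
```

>>> servo_tool(increments="0 0 0 0 0.1 0 4; 0 0 0 0 0.2 0 4; 0 0 0 0 0.3 0 4; 0 0 0 0 0.4 0 4; 0 0 0 0 0.4 0 4")

```text
time: 8.6
eef_pos: [0.5588, 0.1883, 0.1011]
tcp_rot: [0.999, -0.053, 0.0, -0.0]
contact_force: [0.3, 0.1, 0.7]
opening: 0.469
```

>>> servo_tool(increments="0 0 0 0 0.1 0 4; 0 0 0 0 0.2 0 4; 0 0 0 0 0.3 0 4; 0 0 0 0 0.4 0 4; 0 0 0 0 0.4 0 4")

```text
time: 9.02
eef_pos: [0.5584, 0.1838, 0.1013]
tcp_rot: [0.999, -0.053, 0.0, -0.0]
contact_force: [0.0, -0.4, 0.3]
opening: 0.467
```

```bash
python3 snap.py g wrist scene
python3 - <<'E'
from h import *
cv2.imwrite("pics/g_zs.png",cv2.resize(load("scene","g")["p"][100:270,210:340,::-1],None,fx=3.5,fy=3.5))
E
```

```text
9.1167 [0.55837123 0.1838709  0.10133922] [1.45589101e-01 2.56496308e-01 1.89685396e+00 1.00623392e-04
 9.88181368e-01 1.82265929e+00] [ 0.17835229 -0.6001405   0.18587139] [ 0.05224862  0.0248397  -0.01605131]
```

View pics/g_zs.png

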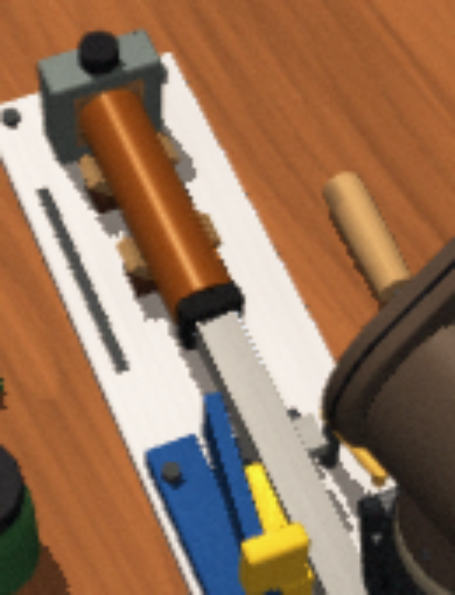

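View pics/g_wrist.png

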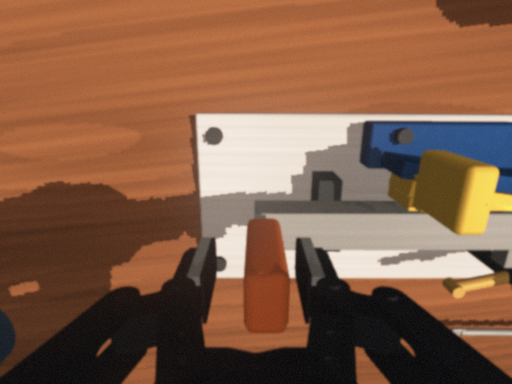

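The bar now rests on the tube and the tube is against the cork. The wrist force is about 0 and the finger is off the handle. I'll retreat and go behind the tab.

>>> servo_tool(increments="0 0 0 0 0.2 0 4; 0 0 0 0 0.4 0 4; 0 0 0 0 0.4 -1 4; 0 0 0 0 0.4 -3 4; 0 0 0 0 0.4 -6 4; 0 0 0 0 0.4 -8 4; 0 0 0 1.5 3 -8 2; 0 0 0 3 5.5 -8 0; 0 0 0 3.5 6.7 -8 0; 0 0 0 3.5 6.7 -8 0")

```text
time: 9.95
eef_pos: [0.587, 0.1113, 0.1821]
tcp_rot: [0.999, -0.055, 0.001, 0.0]
contact_force: [0.4, 0.2, 0.0]
opening: -0.001
```

```bash
python3 snap.py i wrist scene
python3 - <<'E'
from h import *
W=load("wrist","i");WY=((16,140,80),(30,255,255))
topface(load("wrist","g"),*WY,(360,130,512,240),.1,"tg")
topface(W,*WY,(230,60,420,250),.1,"ti")
cv2.imwrite("pics/i_zs.png",cv2.resize(load("scene","i")["p"][100:350,210:390,::-1],None,fx=2.3,fy=2.3))
E
```

```text
10.05 [0.58573436 0.11351491 0.18125895] [2.12088090e-02 1.76240926e-01 1.82943792e+00 7.85010373e-04
 1.13673755e+00 1.69923912e+00] [ 0.83503596 -0.07333723  0.37623782] [ 0.03306605 -0.04567885 -0.04031903]
tg n 2632 top z 0.10615725067853261 ctr [0.5836 0.0868] size [0.0132] [0.03] px 472.61588145896656 197.88563829787233
ti n 811 top z 0.10633250789492973 ctr [0.5837 0.0862] size [0.0135] [0.0298] px 291.7817509247842 208.77681874229347
```

View pics/i_wrist.png

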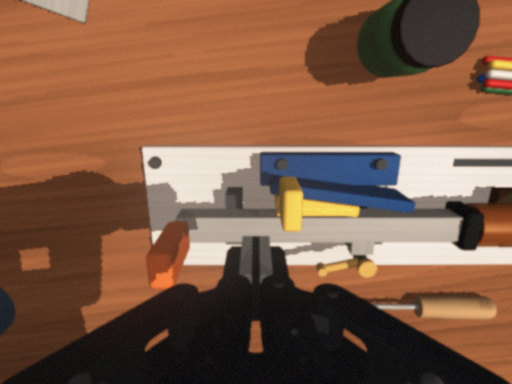

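View pics/i_zs.png

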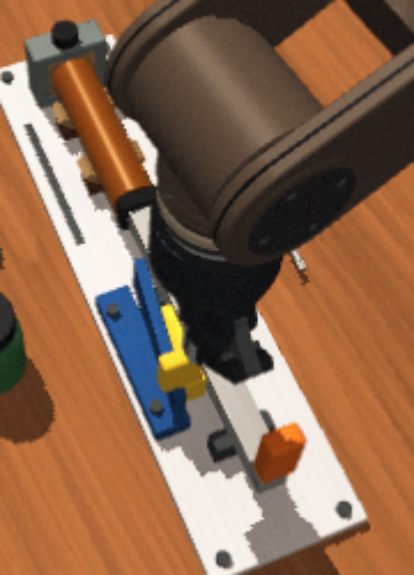

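>>> servo_tool(increments="0 0 0 0 0 2 0; 0 0 0 0 0 4 0; 0 0 0 0 0 5.5 0; 0 0 0 0 0 6.5 0; 0 0 0 0 0 7.2 0; 0 0 0 0 0 7.8 0; 0 0 0 0 0 8.3 0; 0 0 0 0 0 8.7 0; 0 0 0 0 0 8.9 0; 0 0 0 0 0 8.9 0")

```text
time: 10.88
eef_pos: [0.5861, 0.1136, 0.0923]
tcp_rot: [0.999, -0.053, -0.0, -0.0]
contact_force: [0.1, -0.4, -0.1]
opening: -0.0
```

```bash
python3 snap.py j wrist
```

```text
10.9333 [0.58626429 0.11354429 0.0925748 ] [2.15114140e-02 2.87068382e-01 1.87731413e+00 3.90964692e-05
 9.76813768e-01 1.69856021e+00] [ 0.85086213 -0.14059376 -0.19418088] [ 0.03382689 -0.01279567 -0.01162396]
```

View pics/j_wrist.png

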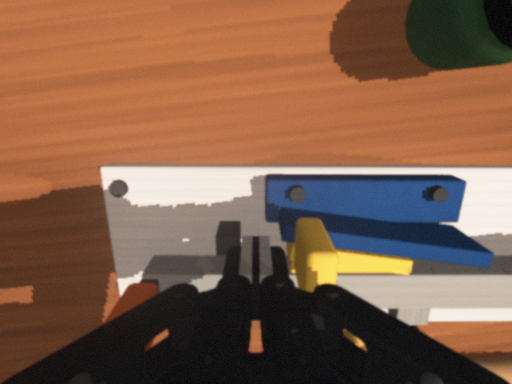

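>>> servo_tool(increments="0 0 0 0 0.2 0 0; 0 0 0 0 0.4 0 0; 0 0 0 0 0.6 0 0; 0 0 0 0 0.8 0 0; 0 0 0 0 1.0 0 0; 0 0 0 0 1.2 0 0; 0 0 0 0 1.4 0 0; 0 0 0 -0.02 1.6 0 0; 0 0 0 -0.02 1.6 0 0")

```text
time: 11.68
eef_pos: [0.5839, 0.0975, 0.0923]
tcp_rot: [0.999, -0.053, -0.0, 0.0]
contact_force: [-1.5, 2.0, 1.5]
opening: -0.002
```

```bash
cat > f.py <<'E'
from plant import ctrl
import numpy as np
from h import X,Y
s=ctrl.get_state();f=s["contact_force"]
print(s["time"],s["eef_pos"],f,"Fx jig %.2f Fy %.2f"%(f[:2]@X,f[:2]@Y))
E
python3 f.py
```

```text
11.6833 [0.5839 0.0975 0.0923] [-1.5193  2.0156  1.4602] Fx jig 1.84 Fy 1.72
```

>>> servo_tool(increments="0 0 0 -0.03 0.1 0 0; 0 0 0 -0.03 0.2 0 0; 0 0 0 -0.04 0.3 0 0; 0 0 0 -0.06 0.4 0 0; 0 0 0 -0.06 0.4 0 0")

```text
time: 12.1
eef_pos: [0.583, 0.0936, 0.0922]
tcp_rot: [0.999, -0.053, -0.0, 0.0]
contact_force: [-1.9, 2.8, 1.5]
opening: -0.0
```

```bash
python3 f.py; python3 snap.py k wrist
```

```text
12.1 [0.583  0.0936 0.0922] [-1.8737  2.8079  1.5326] Fx jig 2.59 Fy 2.16
12.15 [0.58308514 0.09358889 0.09225117] [-1.24556624e-02  2.74768441e-01  1.89358107e+00 -2.87058672e-04
  9.73355818e-01  1.66472206e+00] [-1.84794416  2.00413385  1.45867847] [ 0.33329805  0.26760499 -0.03424647]
```

View pics/k_wrist.png

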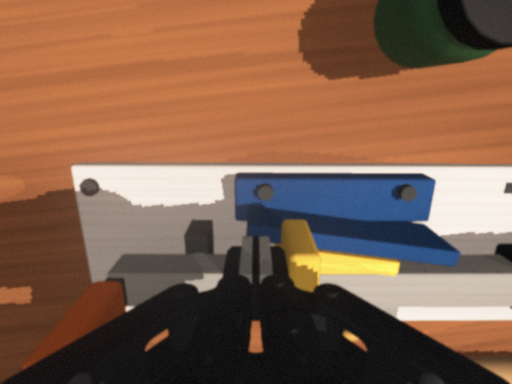

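>>> servo_tool(increments="0 0 0 -0.01 0.1 0 0; 0 0 0 -0.03 0.2 0 0; 0 0 0 -0.04 0.3 0 0; 0 0 0 -0.06 0.4 0 0; 0 0 0 -0.06 0.4 0 0")

```text
time: 12.57
eef_pos: [0.5821, 0.0896, 0.0923]
tcp_rot: [0.999, -0.053, -0.0, 0.0]
contact_force: [-1.9, 3.9, 0.7]
opening: 0.002
```

>>> servo_tool(increments="0 0 0 -0.01 0.1 0 0; 0 0 0 -0.03 0.2 0 0; 0 0 0 -0.04 0.3 0 0; 0 0 0 -0.04 0.3 0 0")

```text
time: 12.9
eef_pos: [0.5817, 0.0875, 0.0924]
tcp_rot: [0.999, -0.053, 0.0, -0.001]
contact_force: [0.4, 4.8, 0.2]
opening: -0.001
```

>>> servo_tool(increments="0 0 0 -0.01 0.1 0 0; 0 0 0 -0.03 0.2 0 0; 0 0 0 -0.03 0.2 0 0")

```text
time: 13.15
eef_pos: [0.5816, 0.0866, 0.0924]
tcp_rot: [0.999, -0.054, 0.001, -0.002]
contact_force: [1.4, 8.6, -0.1]
opening: 0.002
```

>>> servo_tool(increments="0 0 0 -0.01 0.1 0 0; 0 0 0 -0.03 0.2 0 0; 0 0 0 -0.03 0.2 0 0")

```text
time: 13.4
eef_pos: [0.5814, 0.0856, 0.0925]
tcp_rot: [0.999, -0.054, 0.002, -0.003]
contact_force: [3.0, 12.6, -1.2]
opening: 0.002
```

>>> servo_tool(increments="0 0 0 0 0.1 0 0; 0 0 0 0 0.1 0 0")

```text
time: 13.57
eef_pos: [0.5814, 0.0852, 0.0925]
tcp_rot: [0.999, -0.054, 0.002, -0.003]
contact_force: [3.1, 12.6, -1.6]
opening: 0.0
```

```bash
python3 f.py
```

```text
13.5667 [0.5814 0.0852 0.0925] [ 3.078  12.582  -1.6427] Fx jig 12.84 Fy -1.73
```

>>> servo_tool(increments="0 0 0 0 0.1 0 0; 0 0 0 0 0.1 0 0; 0 0 0 0 0.1 0 0")

```text
time: 13.82
eef_pos: [0.5813, 0.0847, 0.0926]
tcp_rot: [0.999, -0.054, 0.002, -0.004]
contact_force: [3.6, 15.1, -0.8]
opening: 0.001
```

```bash
python3 f.py
```

```text
13.8167 [0.5813 0.0847 0.0926] [ 3.5982 15.0504 -0.8097] Fx jig 15.35 Fy -1.98
```

>>> servo_tool(increments="0 0 0 0 0.1 0 0; 0 0 0 0 0.1 0 0; 0 0 0 0 0.1 0 0")

```text
time: 14.07
eef_pos: [0.5813, 0.0842, 0.0926]
tcp_rot: [0.999, -0.054, 0.002, -0.004]
contact_force: [3.5, 16.8, -2.3]
opening: -0.003
```

```bash
python3 f.py; python3 snap.py l wrist; python3 f.py
```

```text
14.0667 [0.5813 0.0842 0.0926] [ 3.4768 16.7513 -2.293 ] Fx jig 17.03 Fy -1.68
14.1167 [0.58131057 0.0841839  0.09263265] [-0.03228807  0.26514726  1.90486264  0.01035674  0.96709977  1.64062671] [ 2.86873406 16.49654342 -1.46031562] [ 2.47328951 -0.48256872 -0.01229799]
14.1167 [0.5813 0.0842 0.0926] [ 2.8687 16.4965 -1.4603] Fx jig 16.71 Fy -1.11
```

View pics/l_wrist.png

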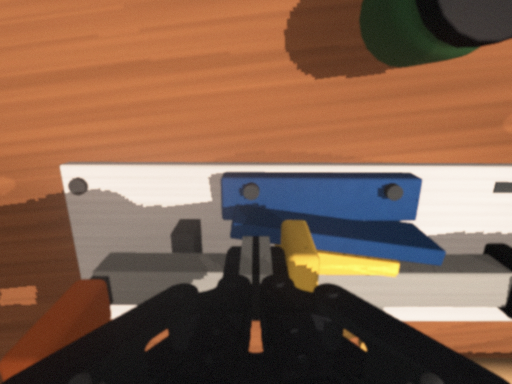

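The wedge is jammed at about 17 N. I'll back off straight behind the tab and look again.

>>> servo_tool(increments="0 0 0 0 -0.3 0 0; 0 0 0 0 -0.7 0 0; 0 0 0 0 -1.2 0 0; 0 0 0 0 -1.8 0 0; 0 0 0 0 -1.8 -1 0; 0 0 0 0 -1.8 -4 0; 0 0 0 0 -1.8 -8 0; 0 0 0 -1 0 -12 0; 0 0 0 -2 2 -14 0; 0 0 0 -2 2 -14 0")

```text
time: 14.95
eef_pos: [0.5603, 0.0597, 0.2407]
tcp_rot: [0.999, -0.054, 0.006, 0.001]
contact_force: [0.9, 0.5, 0.4]
opening: -0.0
```

>>> servo_tool(increments="0 0 0 -4 -3 0 0; 0 0 0 -6 -6 0 0; 0 0 0 -6 -10 0 0; 0 0 0 -6 -14 0 0; 0 0 0 -6 -18 0 0; 0 0 0 -6 -18 0 0")

```text
time: 15.45
eef_pos: [0.517, 0.2529, 0.2325]
tcp_rot: [0.999, -0.051, 0.0, -0.001]
contact_force: [-1.3, 0.0, -0.2]
opening: 0.002
```

```bash
python3 snap.py m scene top wrist
python3 - <<'E'
from h import *
M=load("scene","m");T=load("top","m")
topface(load("scene","a"),*YE,(270,225,310,280),.1,"tab S before")
topface(M,*YE,(255,190,320,290),.1,"tab S after")
topface(load("top","a"),*YE,(160,170,215,210),.1,"tab T before")
topface(T,*YE,(160,165,245,215),.1,"tab T after")
cv2.imwrite("pics/m_zs.png",cv2.resize(M["p"][100:350,170:390,::-1],None,fx=2.3,fy=2.3,interpolation=2))
cv2.imwrite("pics/m_zt.png",cv2.resize(T["p"][120:290,85:365,::-1],None,fx=2.8,fy=2.8,interpolation=2))
E
```

```text
15.6 [0.51716581 0.24769435 0.23192116] [ 2.70086801e-01  7.60965153e-02  1.84307418e+00 -7.80875169e-04
  1.22348168e+00  1.94619906e+00] [ 0.07274326 -0.77191065 -0.12552163] [-0.00259935  0.01023181  0.01320365]
tab S before n 117 top z 0.10540470449281136 ctr [0.5819 0.085 ] size [0.0118] [0.0301] px 287.9059829059829 254.82051282051282
tab S after n 116 top z 0.10599722290238095 ctr [0.5768 0.0638] size [0.0126] [0.0292] px 284.0948275862069 243.25
tab T before n 76 top z 0.105673869842205 ctr [0.5796 0.0821] size [0.0099] [0.0268] px 172.18421052631578 185.5921052631579
tab T after n 74 top z 0.10525886918411159 ctr [0.5742 0.0608] size [0.0105] [0.0263] px 182.7972972972973 188.33783783783784
```

View pics/m_zs.png

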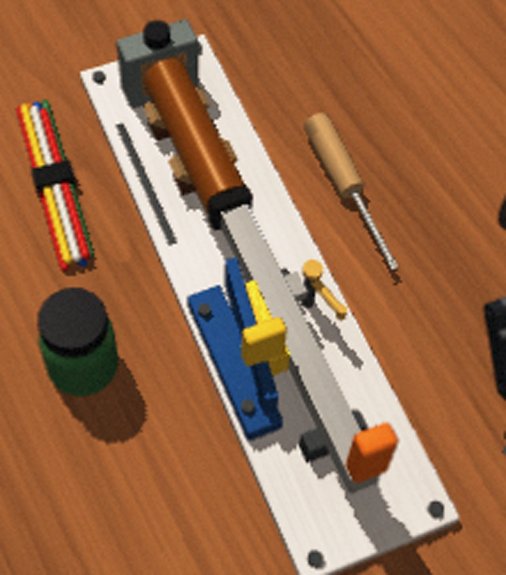

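View pics/m_zt.png

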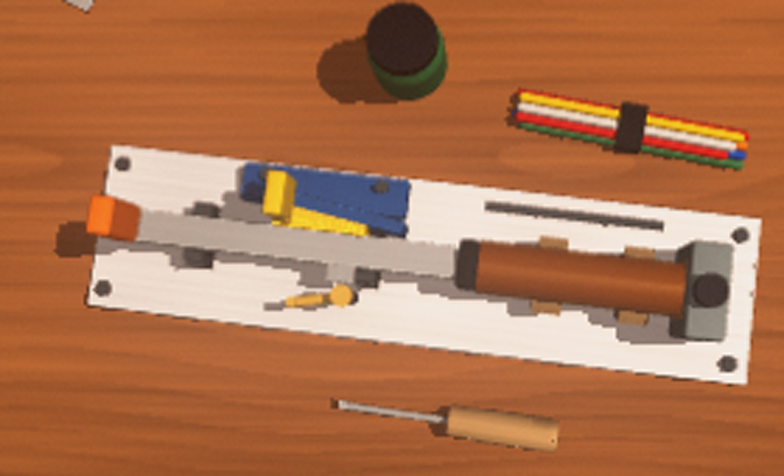

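>>> servo_tool(increments="0 0 0 0 0 0 0; 0 0 0 0 0 0 0; 0 0 0 0 0 0 0; 0 0 0 0 0 0 0; 0 0 0 0 0 0 0; 0 0 0 0 0 0 0; 0 0 0 0 0 0 0; 0 0 0 0 0 0 0; 0 0 0 0 0 0 0; 0 0 0 0 0 0 0")

```text
time: 16.43
eef_pos: [0.5175, 0.2476, 0.2323]
tcp_rot: [0.999, -0.053, -0.0, -0.0]
contact_force: [-0.0, -0.2, 0.5]
opening: -0.004
```

```bash
python3 snap.py n scene top
python3 - <<'E'
from h import *
WY=((16,140,80),(30,255,255))
topface(load("scene","n"),*YE,(255,190,320,290),.1,"tab S")
topface(load("top","n"),*YE,(160,165,245,215),.1,"tab T")
topface(load("wrist","l"),*WY,(270,210,345,300),.1,"tab at push end (wrist)")
topface(load("wrist","j"),*WY,(285,205,360,300),.1,"tab before push (wrist)")
for p in "amn": topface(load("top",p),*OR,(85,180,150,215),.12,"handle "+p)
for p in "an":
  m=mask(load("scene",p),(4,150,40),(14,255,220),(230,125,285,200));P=bydepth(load("scene",p),m);P=P[(P[:,2]>.05)];print(p,"tube jx",np.percentile(P[:,:2]@X,[1,99]))
  for nm,r in(("rods",(170,135,212,225)),("jar",(180,220,230,280)),("pick",(300,145,332,190))):
    print(nm,np.abs(load("scene",p)["p"].astype(int)-load("scene","a")["p"])[r[1]:r[3],r[0]:r[2]].mean())
E
```

```text
16.5333 [0.5174869  0.24762444 0.23230839] [2.69500805e-01 7.57261826e-02 1.84273852e+00 2.31858370e-05
 1.22315128e+00 1.94650740e+00] [-0.51243727 -0.66148126 -0.16070041] [-0.00828934 -0.03136472  0.05993428]
tab S n 118 top z 0.1054883238913899 ctr [0.5766 0.064 ] size [0.0127] [0.0295] px 284.271186440678 243.24576271186442
tab T n 73 top z 0.10528692181374355 ctr [0.5743 0.0608] size [0.0099] [0.0259] px 182.82191780821918 188.24657534246575
tab at push end (wrist) n 1184 top z 0.10634455207670185 ctr [0.5852 0.0638] size [0.0134] [0.0167] px 303.2010135135135 267.96452702702703
tab before push (wrist) n 1331 top z 0.10616266798075051 ctr [0.5895 0.0856] size [0.0134] [0.0184] px 319.6671675432006 267.0864012021037
handle a n 135 top z 0.12884179410065677 ctr [0.5603 0.2223] size [0.0173] [0.0269] px 97.87407407407407 193.68148148148148
handle m n 132 top z 0.12877193798707925 ctr [0.5549 0.176 ] size [0.017] [0.025] px 120.90151515151516 196.53787878787878
handle n n 135 top z 0.12884795620724454 ctr [0.5547 0.1761] size [0.0173] [0.0251] px 121.01481481481481 196.57777777777778
a tube jx [-0.1735 -0.0133]
rods 0.0
jar 0.0
pick 0.0
n tube jx [-0.1724 -0.0228]
rods 4.400088183421516
jar 3.682777777777778
pick 4.442824074074074
```

```bash
python3 -c "
from plant import ctrl
print(ctrl.sign_off())"
```

```text
the job is handed in; nothing more can be done
None
```

The tube is clamped and the job is handed in, at about 16.5 s of the 64 s allowed.

**What I did**
- **Pusher:** I hooked the orange handle with the front finger, jaws loose, and drew the bar back about 8–9 mm. The pictures show the brass catch swung clear. I then let the bar forward at no more than about 36 mm/s until the finger force fell from about 9 N to 0, and withdrew from the handle.
- **Wedge:** With the fingers shut, I pushed on the back of the thumb tab. It met the bar after roughly 20 mm and I stopped at 16.8–17 N. Then I backed off straight and moved clear.

**Last checks**
- **Tube:** In the pictures it sits against the cork with the rubber head on its other end. The depth measurement of its stop-side end was too poor to confirm this to the millimetre.
- **Handle:** It stands about 46–47 mm forward of where it started and did not move between two looks about 1 s apart.
- **Wedge:** It moved about 21–22 mm and stayed there after release, to within about 0.5 mm. I could not measure the clamping force itself; it is inferred from the push.
- **Rods, jar and pick:** They look unmoved. The image patches differ a little everywhere, by about 4 grey levels, which I took for noise.
- **Robot:** It is touching nothing, and the wrist force is about 0.
- **Disagreement:** The top and scene cameras disagreed by 2–4 mm on absolute positions, so I used the wrist camera and the felt force for the contacts.

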